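# Tip the parts carton label-up into the scan frame

## Task

Check in the parts carton that stands on end at the edge of the yellow taped frame: push it over near its top so that it falls flat with its label up and lies wholly within the frame, without gripping or lifting it. When it lies still, press the green scan button right down and let it go. Do not disturb the bottle, the small open box or the yellow meter.

Things in the scene. Friction and masses are not known exactly. Their poses are not given: they have to be found in the camera images.
- frame_center (a point): Centre of the scan frame, on the bench surface: a rectangle of flat yellow tape (12 mm wide, no height) around a blue field, 210 mm along its x by 170 mm along its y over the outer edges of the tape, which are the limits of the frame. Its x axis points from the edge where the carton stands to the far edge; z is up. Position and yaw vary.
- carton_center (a point): Centre of a closed tan cardboard carton, 40 mm (its x) by 100 mm (y) by 150 mm (z), 0.18 to 0.35 kg. It starts upright on its 40 x 100 mm end, its centre 75 mm above the bench, astride the frame's near edge, its plain +x face turned to the frame's far edge within about 5 degrees. The big -x face carries a white label with black bars.
- carton_bottom_left (a point): Corner point of the carton, half-way through its 40 mm thickness (carton x = 0), at its standing-end (lower) edge on the carton's +y side. Same axes as carton_center.
- carton_bottom_right (a point): Corner point of the carton, half-way through its 40 mm thickness (carton x = 0), at its standing-end (lower) edge on the carton's -y side. Same axes as carton_center.
- carton_top_left (a point): Corner point of the carton, half-way through its 40 mm thickness (carton x = 0), at its upper edge on the carton's +y side. Same axes as carton_center.
- carton_top_right (a point): Corner point of the carton, half-way through its 40 mm thickness (carton x = 0), at its upper edge on the carton's -y side. Same axes as carton_center.
- carton: The same carton; origin at the centre of its standing end, same axes. Pushed on the labelled face near its top along its +x, it turns over its front lower edge, passes its balance point after leaning about 15 degrees and falls by itself into the frame, label up; its x axis then points down.
- scan (a joint): Travel of the green scan button in m: 0 released, 0.006 fully down; a spring brings it back. It takes about 5 N to push fully down.
- scan_top (a point): Centre of the top of the green round scan button, 36 mm across, in a black housing fixed to the bench; pressed straight down. It is to the left or the right of the frame, where the yellow meter is on the other side.
- cleaner_center (a point): Centre of a small white bottle with blue cap, 42 mm across and 105 mm high, standing beside the frame's +y edge. Leave alone.
- partsbox_center (a point): Centre of a small open cardboard box, 70 x 50 x 40 mm, standing beside the frame's -y edge. Leave alone.
- meter_center (a point): Centre of a yellow hand-held meter lying on the bench, 150 x 75 x 36 mm. Leave alone.

How it is judged:
On the way, in this order (a step that is already met when the one before it is completed fails the run):
1. the carton lies flat and still, label up, wholly within the outer edges of the yellow frame (x of carton_bottom_left in the frame of frame_center between -0.105 and 0.105 m and y of carton_bottom_left in the frame of frame_center between -0.085 and 0.085 m and x of carton_bottom_right in the frame of frame_center between -0.105 and 0.105 m and y of carton_bottom_right in the frame of frame_center between -0.085 and 0.085 m and x of carton_top_left in the frame of frame_center between -0.105 and 0.105 m and y of carton_top_left in the frame of frame_center between -0.085 and 0.085 m and x of carton_top_right in the frame of frame_center between -0.105 and 0.105 m and y of carton_top_right in the frame of frame_center between -0.085 and 0.085 m and angle between carton_center's own x axis and vertical above 3.05 rad and height (world z) of carton_center below 0.026 m and linear speed of carton below 0.02 m/s and angular speed of carton below 0.1 rad/s), for 0.2 s.
2. then the scan button is pressed right down (value of joint scan above 0.0045 m), for 0.05 s.
At the end, for the whole second after the job is handed in: The carton lies flat (within 5 degrees) and still on the bench, label up, with its four corner points within the 210 x 170 mm outer outline of the yellow tape, and the scan button, pressed at least 4.5 mm after the carton came to rest, is released again (under 1.5 mm) (all of step 1 and value of joint scan below 0.0015 m); the robot touches nothing.
It fails at once if the carton is lifted or carried: its underside leaves the bench (height (world z) of each of carton_bottom_left, carton_bottom_right above 0.045 m).
It fails at once if the carton is taken between the fingers (its body is between the pads) (x of the grasp point in the frame of carton_center between -0.015 and 0.015 m and y of the grasp point in the frame of carton_center between -0.05 and 0.05 m and z of the grasp point in the frame of carton_center between -0.075 and 0.075 m).
It fails at once if the standing carton is pushed in its lower half (fingers touch it while the grasp point is less than 75 mm above the bench) (contact force between the fingers and carton above 0.5 N and angle between carton_center's own z axis and vertical below 0.1 rad and height (world z) of the grasp point below 0.075 m).
It fails at once if the bottle, the small open box or the yellow meter is moved by more than 12 mm or tipped by more than 0.3 rad (distance of any of cleaner_center, partsbox_center, meter_center from where it was at the start of the episode above 0.012 m or angle between any of cleaner_center, partsbox_center, meter_center's own z axis and vertical above 0.3 rad).
It also fails if it takes over 42 s, if anything falls off the work surface, if the arm or the gripper's body presses on something with over 40 N, if the wrist force passes 120 N, or if a joint passes its speed limit or range.

## Robot

A 7-joint arm with a two-finger parallel gripper is mounted at the origin on the work surface. World frame = base frame: x ahead of the robot, y to its left, z up, the work surface at z = 0. Lengths are in m, angles in rad, forces in N, time in s.
With the tool pointing down it reaches from about 0.35 to 0.9 m from the base axis. Payload 8.1 kg.
Tool frame: the origin (TCP) lies midway between the tips of the shut fingers; the grasp point (between the pads) lies 19 mm behind it (arm.hold_point_z is the distance from the TCP to the grasp point, in m); z points along the fingers, y is the direction in which the jaws open and shut (so a half turn about z gives the same grasp; the last joint's range is limited). The gripper opens to 92 mm and grips with 3 to 60 N. Pads are 19 mm wide; open, the fingers measure 130 mm over their backs; the gripper's body (75 mm by 190 mm) begins 47 mm behind the grasp point.
Start: joints at [-1.277, 0.434, 0.025, 1.573, -0.012, 1.134, -0.075], TCP at [0.242, 0.576, 0.227] pointing down, gripper open.
Joint ranges: [-2.62, 2.62], [-0.44, 2.09], [-1.27, 1.32], [0.08, 2.57], [-1.32, 4.46], [0.12, 2], [-2.74, 2.74]. Speed limits (rad/s): [2.22, 2.22, 3.01, 3.01, 3.14, 3.14, 3.14].

## Interface

Orientations are given as a rotation vector (axis times angle).
In Python, from cell import arm gives the robot as it stands.
- The arm moves only by the shell command python3 -m pendant 'ROWS' [FORCE]. ROWS is JSON, a list of rows, each a list of 3 entries, a list of its own where there are three numbers: the shift along the tool's x, y, z in m, then the turn, a rotation vector about the tool's x, y, z in degrees, then the finger opening in m, from 0 to 0.0918. A call has 1 to 10 rows; each row shifts and turns the commanded pose from where the row before left it, along the tool's axes as they then stand; what a row does not reach is not made up. A row lasts 1/8 s, in which the tool goes at most 62.5 mm and 10.7 degrees, less where a joint would pass 70% of its speed; a pose out of reach is approached as far as the arm can. A call with a gripper value outside its range is refused whole. The fingers move at their own pace and stop on an object; FORCE is the grip in N (left out, the last holds). Time passes only in rows, so rows that do not move let the fingers close. It gives the time, the measured TCP pose, the force and the opening at its end, in the units of the state.
- arm.observe(): the state, without advancing time (a new reading comes with each control period).
- arm.get_image(name): name is "side" or "top"; returns (picture, depth): 384x512x3 uint8, red, green, blue; 384x512 float32, m along the optical axis (not along the pixel's ray), 0 where there is no reading.
- arm.camera_params(name): a dict with "fovy" (degrees; the focal length in pixels is half the picture's height over the tangent of half this angle, whatever the lens; pixels are square), "cx", "cy" (the principal point, pixels), "rvec" (rotation vector, rad) and "tvec" (3), from world to camera coordinates, as OpenCV has them. Camera axes: x right, y down, z forward; pixel columns grow to the right and rows downward; lengths in m; the calibration is good to about 2 mm. A picture is of the moment at which its call begins. camera_params takes no time and is no camera call.
- arm.sign_off(): hands the job in, once; it reports no verdict.
Trained networks look in the newest picture that a camera, given by its name, has taken for a name from the list of things; names that differ only in an ending like _2 or _b are one class to them, and where a whole thing is asked for, a point or a joint stands for the part that bears it (a point fixed in the world has none). Each returns a list of dicts, best first, with "conf" (0 to 1); they miss things now and then, are a little off and sometimes report something else, mostly with a low value. They report only what shows in the picture. A call takes as long as a camera call.
- arm.look_for(camera, label): "rect" ([centre column, centre row, width, height] in pixels, round what is visible of it).
- arm.masks_of(camera, label): "pixels" (384x512 bool, what is visible of it) and "rect" ([centre column, centre row, width, height] in pixels, round what is visible of it).
The state is a dict: "clock": time; "joints": joint angles; "dq": joint speeds; "joint_efforts": joint torques, N m; "position": TCP position; "ee_rot": TCP orientation; "force": force on the tool from outside, world axes, zero at the start; "ft_torque": the same for the moment, N m; "width": opening from 0.0 (shut) to 1.0 (fully open).
Only numpy, scipy, OpenCV 4.12 (cv2) and the standard library are available. Lean on these libraries where they do the work, as an engineer would, in place of code of your own. Each camera call takes 0.05 s, during which the arm holds its last target.

## Working session

There is one attempt and no reset: what is moved stays moved. The work goes in short steps, Python scripts to look and compute and a shell command to move; the robot and the scene stay as the last step left them, time stands still between calls to the robot, and variables do not carry over. Pictures are saved under pics/ and viewed, and the job is handed in when it is done.

```bash
ls; mkdir -p pics; python3 - <<'E'
from cell import arm
import cv2,numpy as np
s=arm.observe(); print(s)
for n in("top","side"):
    p,d=arm.get_image(n); cv2.imwrite(f"pics/{n}0.png",p[:,:,::-1]); np.save(f"{n}_d.npy",d); np.save(f"{n}_p.npy",p)
    c=arm.camera_params(n); print(n,c)
    for l in("carton","scan","cleaner_center","partsbox_center","meter_center","frame_center"):
        try: print(l,[(r['conf'],np.round(r['rect'])) for r in arm.look_for(n,l)][:2])
        except Exception as e: print(l,e)
E
```

```text
pics
{'clock': 0.0, 'joints': array([-1.2765816 ,  0.43523433,  0.02498161,  1.57406447, -0.01159017,
        1.13399793, -0.07510666]), 'dq': array([-6.01938481e-04,  2.41709285e-03,  1.18370820e-03,  1.54813407e-03,
        6.37392529e-04, -1.01197357e-04, -2.75732999e-05]), 'joint_efforts': array([-1.39799700e-03, -6.67866755e+01,  9.84391160e-01, -3.14473557e+01,
       -6.05462515e-02,  4.29730152e-02,  1.80437232e-04]), 'position': array([0.24141965, 0.57595419, 0.22595065]), 'ee_rot': array([-6.19325899e-01, -3.07978306e+00,  2.43707686e-03]), 'force': array([-0.38125495,  0.24997918,  0.18142679]), 'ft_torque': array([-0.00941894, -0.02549154, -0.04554723]), 'width': 1.0076910747111973}
top {'fovy': 55.91188707031453, 'cx': 258.33537527920726, 'cy': 194.61239023625345, 'rvec': array([ 2.15214208, -2.10205592,  0.22094354]), 'tvec': array([-0.02406838,  0.59407945,  0.9161855 ])}
carton [(0.66, array([254., 239.,  44.,  32.]))]
scan [(0.71, array([133., 227.,  20.,   6.]))]
cleaner_center [(0.67, array([254., 241.,  39.,  30.])), (0.48, array([223., 188.,  20.,  17.]))]
partsbox_center [(0.77, array([309., 230.,  28.,  30.]))]
meter_center [(0.71, array([381., 258.,  35.,  57.])), (0.5, array([252., 241.,  44.,  35.]))]
frame_center [(0.64, array([262., 210.,  85.,  84.]))]
side {'fovy': 45.49718451222495, 'cx': 258.0091333133831, 'cy': 191.2490729927417, 'rvec': array([ 2.17490301, -0.17439789,  0.09309356]), 'tvec': array([-0.57212344,  0.13330381,  1.13384205])}
carton [(0.75, array([214., 203.,  30.,  75.]))]
scan [(0.47, array([216., 156.,   9.,   8.]))]
cleaner_center []
partsbox_center [(0.82, array([239., 258.,  33.,  27.]))]
meter_center [(0.72, array([218., 334.,  75.,  48.]))]
frame_center [(0.75, array([251., 232.,  87.,  47.]))]
```

```bash
python3 - <<'E'
import cv2
a=cv2.imread("pics/top0.png");b=cv2.imread("pics/side0.png")
cv2.imwrite("pics/topc.png",cv2.resize(a[130:320,90:420],None,fx=2.4,fy=2.4,interpolation=cv2.INTER_CUBIC))
cv2.imwrite("pics/sidec.png",cv2.resize(b[90:384,120:400],None,fx=2,fy=2,interpolation=cv2.INTER_CUBIC))
E
```

```text
(no output)
```

View pics/topc.png

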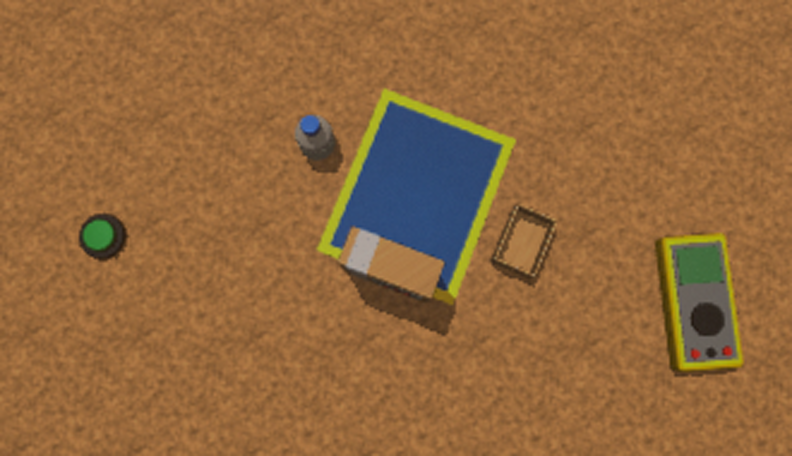

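View pics/sidec.png

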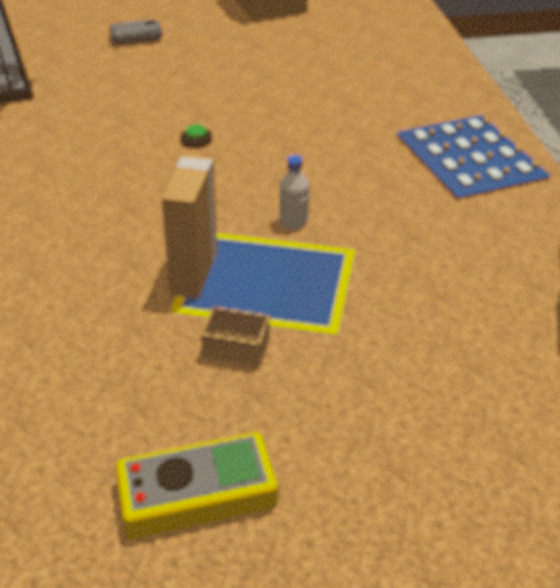

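View pics/top0.png

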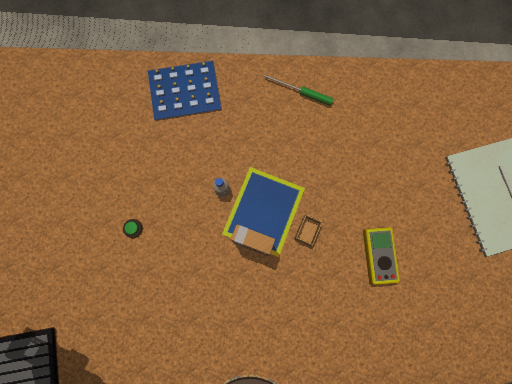

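```bash
cat > h.py <<'E'
import numpy as np,cv2
from cell import arm
def cam(n):
    c=arm.camera_params(n);R,_=cv2.Rodrigues(c['rvec']);t=np.array(c['tvec']);f=192/np.tan(np.radians(c['fovy'])/2)
    return R,t,f,c['cx'],c['cy']
def toplane(n,uv,z):
    R,t,f,cx,cy=cam(n);uv=np.atleast_2d(uv).astype(float)
    d=np.c_[(uv[:,0]-cx)/f,(uv[:,1]-cy)/f,np.ones(len(uv))]@R
    o=-R.T@t; return (o+d*((z-o[2])/d[:,2])[:,None])[:,:2]
def depthpts(n,uv,d):
    R,t,f,cx,cy=cam(n);uv=np.atleast_2d(uv).astype(int);z=d[uv[:,1],uv[:,0]]
    p=np.c_[(uv[:,0]-cx)/f*z,(uv[:,1]-cy)/f*z,z]; return (p-t)@R
def proj(n,P):
    R,t,f,cx,cy=cam(n);q=np.atleast_2d(P)@R.T+t
    return q[:,:2]/q[:,2:]*f+[cx,cy]
E
python3 - <<'E'
from h import *
import numpy as np
p=np.load("top_p.npy");d=np.load("top_d.npy")
hsv=cv2.cvtColor(p,cv2.COLOR_RGB2HSV)
H,S,V=[hsv[:,:,i].astype(int) for i in range(3)]
yel=(H>26)&(H<36)&(S>180)&(V>110); blu=(H>100)&(H<125)&(S>120)
reg=np.zeros_like(yel);reg[160:262,215:312]=1
m=((yel|blu)&reg).astype(np.uint8)
n,l,st,_=cv2.connectedComponentsWithStats(m); k=1+st[1:,4].argmax(); m=(l==k)
uv=np.argwhere(m)[:,::-1]
# outline points from contours
P=toplane("top",uv,0); r=cv2.minAreaRect((P*1000).astype(np.float32)); print("minrect",r, cv2.boxPoints(r))
v,u=np.mgrid[0:384,0:512]; A=np.c_[u.ravel(),v.ravel()]
D=depthpts("top",A,d).reshape(384,512,3)
print("bench z",np.median(D[300:340,150:200,2]))
s=(D[:,:,2]>.135)&(D[:,:,2]<.165)&reg.astype(bool)
q=D[s]; r=cv2.minAreaRect((toplane("top",np.argwhere(s)[:,::-1],.15)*1000).astype(np.float32)); print("carton top",np.median(q[:,2]),r,cv2.boxPoints(r))
for nm,lo,hi,box in(("bottle",.03,.115,(205,170,235,205)),("box",.02,.06,(290,210,325,252)),("meter",.02,.05,(360,220,405,290)),("scan",.01,.06,(115,212,150,245))):
    x0,y0,x1,y1=box; z=D[y0:y1,x0:x1]; k=(z[:,:,2]>lo)&(z[:,:,2]<hi); print(nm,z[k].min(0),z[k].max(0),z[k].mean(0))
g=(H>45)&(H<75)&(S>150)&(V>80); g[:,:115]=0;g[:,150:]=0; print("green",D[g].mean(0),np.median(D[g],axis=0), g.sum())
E
```

```text
minrect ((560.6221313476562, -26.859825134277344), (169.85597229003906, 209.96044921875), 69.68248748779297) [[ 432.68457   -70.05235 ]
 [ 629.5819   -142.9553  ]
 [ 688.5597     16.332703]
 [ 491.66235    89.23566 ]]
bench z -0.0008059476045493947
carton top 0.14929543412109303 ((469.1866760253906, 2.20587158203125), (99.1614990234375, 40.902748107910156), 69.9104232788086) [[432.9492   -37.33341 ]
 [471.3633   -51.383045]
 [505.42416   41.74515 ]
 [467.01004   55.79479 ]]
bottle [0.59659553 0.07230821 0.03031276] [0.63509755 0.11211056 0.10802961] [0.61170275 0.09035211 0.07538022]
box [ 0.46492287 -0.18201626  0.02070085] [ 0.54531993 -0.11311381  0.04260871] [ 0.5061017  -0.1497358   0.03505703]
meter [ 0.36563033 -0.38964645  0.02006054] [ 0.51879571 -0.3039004   0.04609578] [ 0.44102313 -0.34414939  0.03613951]
scan [0.47875693 0.30988462 0.01005023] [0.5258761  0.36006627 0.02629415] [0.50126637 0.33425141 0.01736337]
green [0.49704137 0.34165287 0.02101028] [0.49700103 0.34508325 0.02095996] 23
```

The top view gives the frame centre at (0.561, −0.027) with yaw −20.3°, and the minimum-area rectangle measures 210×170 mm as specified. The carton is at (0.469, 0.002) with yaw −20°, and its top is 99×41 mm at z 0.15. In frame axes that is x −96, y −4 mm, so tipping it without slip lands at x −76..74, about 30 mm clear at both ends. The button is at about (0.497, 0.342), z 0.021. Next I move behind the carton with the fingers shut.

```bash
cat >> h.py <<'E'
from scipy.spatial.transform import Rotation as Ro
def to(x,y,z,yaw=None):
    s=arm.observe();R=Ro.from_rotvec(s['ee_rot'])
    if yaw is not None:
        # tool x at yaw (deg), z down
        c,n=np.cos(np.radians(yaw)),np.sin(np.radians(yaw))
        T=Ro.from_matrix(np.array([[c,n,0],[n,-c,0],[0,0,-1]]))
        print("turn deg",np.round(np.degrees((R.inv()*T).as_rotvec()),2)); R=T
    print("t",s['clock'],"pos",np.round(s['position'],4),"F",np.round(s['force'],2),"w",round(s['width'],2))
    print("shift mm (after turn)",np.round(R.inv().apply(np.array([x,y,z])-s['position'])*1000,1))
E
python3 -m pendant '[[[0,0,0],[0,0,-2.5],0],[[-0.03,-0.04,0],[0,0,0],0],[[-0.03,-0.04,0],[0,0,0],0],[[-0.03,-0.04,0],[0,0,0],0],[[-0.03,-0.04,0],[0,0,0],0],[[-0.03,-0.04,0],[0,0,0],0]]' 20
python3 -c "
from h import *
to(.413,.023,.2,159.8)"
```

```text
clock: 1.45
position: [0.3136, 0.3354, 0.227]
ee_rot: [0.552, 3.092, 0.001]
force: [2.0, 0.0, 0.2]
width: 0.4
turn deg [ 0.04  0.01 -0.05]
t 1.45 pos [0.3136 0.3354 0.227 ] F [1.98 0.03 0.19] w 0.4
shift mm (after turn) [-201.2 -258.8   27. ]
```

```bash

python3 -m pendant '[[[-0.03,-0.04,0],[0,0,0],0],[[-0.03,-0.04,0],[0,0,0],0],[[-0.03,-0.04,0],[0,0,0],0],[[-0.03,-0.04,0],[0,0,0],0],[[-0.03,-0.04,0],[0,0,0],0],[[-0.03,-0.035,0],[0,0,0],0],[[-0.02,-0.023,0],[0,0,0],0],[[0,0,0],[0,0,0],0]]'
python3 -c "
from h import *
to(.413,.023,.128,159.8)
p,d=arm.get_image('side'); cv2.imwrite('pics/s1.png',cv2.resize(p[60:330,100:370],None,fx=2.2,fy=2.2)[:,:,::-1])"
```

```text
clock: 2.45
position: [0.4121, 0.0236, 0.227]
ee_rot: [0.558, 3.091, -0.0]
force: [0.5, 0.4, 0.2]
width: 0.004
turn deg [ 0.    0.05 -0.28]
t 2.45 pos [0.4121 0.0236 0.227 ] F [0.53 0.41 0.2 ] w 0.0
shift mm (after turn) [-1.1 -0.2 99. ]
```

View pics/s1.png

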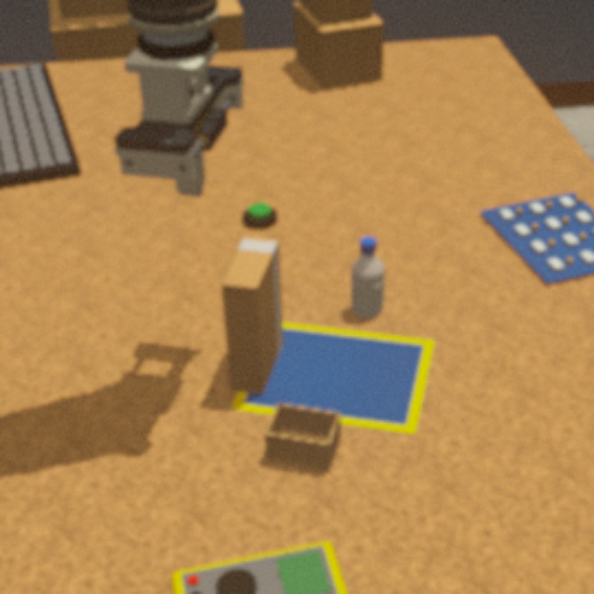

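```bash

python3 -c "
from h import *
print((proj('side',[[.4121,.0236,.227],[.469,.002,.15]])-[100,60])*2.2, arm.observe()['position'])"
```

```text
[[189.82857694 192.05691814]
 [248.59932308 258.64262485]] [0.41163722 0.02515054 0.22683225]
```

The picture agrees with the measurements. The fingertip shows at crop pixel (190,190), where its pose projects to (190,192), and the carton top is at (250,260). I'll lower the tool behind the label face.

```bash

python3 -m pendant '[[[0,0,0.03],[0,0,0],0],[[0,-0.001,0.03],[0,0,0],0],[[0,0,0.03],[0,0,0],0],[[0,0,0.007],[0,0,0],0],[[-0.005,0,0],[0,0,0],0],[[0,0,0],[0,0,0],0]]'
python3 -c "
from h import *
to(.469,.002,.128,159.8)"
```

```text
clock: 3.25
position: [0.4171, 0.0232, 0.1308]
ee_rot: [0.551, 3.091, 0.001]
force: [-0.1, 0.2, 0.5]
width: 0.009
turn deg [ 0.07  0.1  -0.03]
t 3.25 pos [0.4171 0.0232 0.1308] F [-0.07  0.24  0.49] w 0.01
shift mm (after turn) [-56.   -2.    2.8]
```

```bash

python3 -m pendant '[[[-0.01,-0.002,0],[0,0,0],0],[[-0.01,0,0],[0,0,0],0],[[-0.005,0,0],[0,0,0],0],[[-0.005,0,0],[0,0,0],0],[[-0.005,0,0],[0,0,0],0],[[-0.005,0,0],[0,0,0],0],[[-0.004,0,0],[0,0,0],0],[[0,0,0],[0,0,0],0]]'
python3 -c "
from h import *
to(.469,.002,.128,159.8)
p,d=arm.get_image('side'); cv2.imwrite('pics/s2.png',cv2.resize(p[60:330,100:370],None,fx=2.2,fy=2.2)[:,:,::-1])"
```

```text
clock: 4.25
position: [0.4567, 0.0058, 0.1297]
ee_rot: [0.552, 3.092, -0.0]
force: [0.3, -0.2, 0.9]
width: 0.002
turn deg [-0.    0.01 -0.05]
t 4.25 pos [0.4567 0.0058 0.1297] F [ 0.35 -0.24  0.89] w 0.0
shift mm (after turn) [-12.8   0.7   1.7]
```

View pics/s2.png

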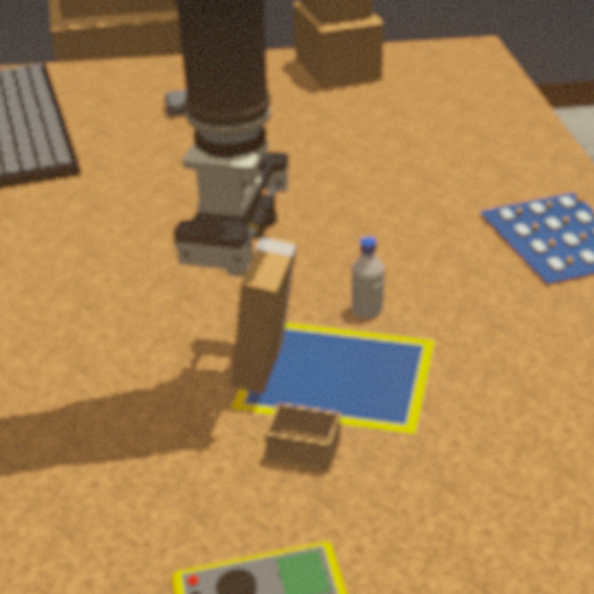

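The carton is leaning about 7° over its front edge, with its base at crop (250,390) still in place. I'll keep pushing gently.

```bash

python3 -m pendant '[[[-0.005,0,0],[0,0,0],0],[[-0.005,0,0],[0,0,0],0],[[-0.005,0,0],[0,0,0],0],[[-0.005,0,0],[0,0,0],0],[[-0.004,0,0],[0,0,0],0],[[0,0,0],[0,0,0],0]]'
python3 -c "
from h import *
to(.469,.002,.128,159.8)
p,d=arm.get_image('side'); cv2.imwrite('pics/s3.png',cv2.resize(p[60:330,100:370],None,fx=2.2,fy=2.2)[:,:,::-1])"
```

```text
clock: 5.05
position: [0.4793, -0.0026, 0.1297]
ee_rot: [0.553, 3.092, -0.0]
force: [-0.4, 0.5, 0.5]
width: 0.004
turn deg [-0.    0.01 -0.06]
t 5.05 pos [ 0.4793 -0.0026  0.1297] F [-0.39  0.5   0.51] w 0.0
shift mm (after turn) [11.2  0.8  1.7]
```

View pics/s3.png

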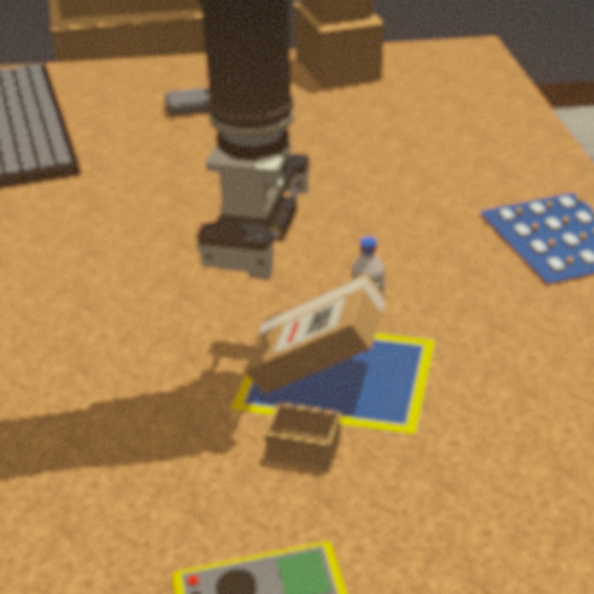

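The carton is falling freely into the frame with its label up, clear of the gripper. Now I raise the tool away and look again.

```bash

python3 -m pendant '[[[0,0,0],[0,0,0],0],[[0.01,0,-0.03],[0,0,0],0],[[0.03,0.03,-0.03],[0,0,0],0],[[0.03,0.05,0],[0,0,0],0],[[0.03,0.05,0],[0,0,0],0],[[0.0,0.05,0],[0,0,0],0],[[0,0.05,0],[0,0,0],0],[[0,0.05,0],[0,0,0],0],[[0,0,0],[0,0,0],0]]'
cat > chk.py <<'E'
from h import *
import sys
p,d=arm.get_image('top'); cv2.imwrite(f'pics/{sys.argv[1]}.png',cv2.resize(p[130:320,90:420],None,fx=2.4,fy=2.4,interpolation=cv2.INTER_CUBIC)[:,:,::-1])
v,u=np.mgrid[0:384,0:512]; D=depthpts("top",np.c_[u.ravel(),v.ravel()],d).reshape(384,512,3)
fc=np.array([.5606,-.0269]);a=np.radians(-20.3);ex=np.array([np.cos(a),np.sin(a)]);ey=np.array([-ex[1],ex[0]])
F=np.stack([(D[:,:,:2]-fc)@ex,(D[:,:,:2]-fc)@ey],-1)
s=(D[:,:,2]>.03)&(D[:,:,2]<.055)&(abs(F[:,:,0])<.16)&(abs(F[:,:,1])<.09)
n,l,st,_=cv2.connectedComponentsWithStats(s.astype(np.uint8)); s=l==1+st[1:,4].argmax()
q=toplane("top",np.argwhere(s)[:,::-1],.04)-fc
r=cv2.minAreaRect((np.c_[q@ex,q@ey]*1000).astype(np.float32)); print("carton in frame mm",r,cv2.boxPoints(r),"z",np.median(D[s][:,2]),np.ptp(np.percentile(D[s][:,2],[5,95])))
E
python3 chk.py t2
python3 -c "
from h import *
to(.497,.342,.1,159.8)"
```

```text
clock: 6.22
position: [0.4818, 0.2991, 0.1892]
ee_rot: [-0.544, -3.094, -0.002]
force: [-0.4, 0.2, -1.0]
width: 0.001
carton in frame mm ((1.2091903686523438, -3.2631607055664062), (151.20225524902344, 99.71054077148438), 0.49571847915649414) [[-74.82044   45.936157]
 [-73.95777  -53.770653]
 [ 77.23882  -52.46248 ]
 [ 76.37615   47.24433 ]] z 0.03957502396979834 0.005725715300506327
turn deg [-0.04 -0.02  0.11]
t 6.275 pos [0.4817 0.2962 0.1892] F [-0.57 -0.37 -0.66] w 0.0
shift mm (after turn) [ 1.4 48.2 89.2]
```

View pics/t2.png

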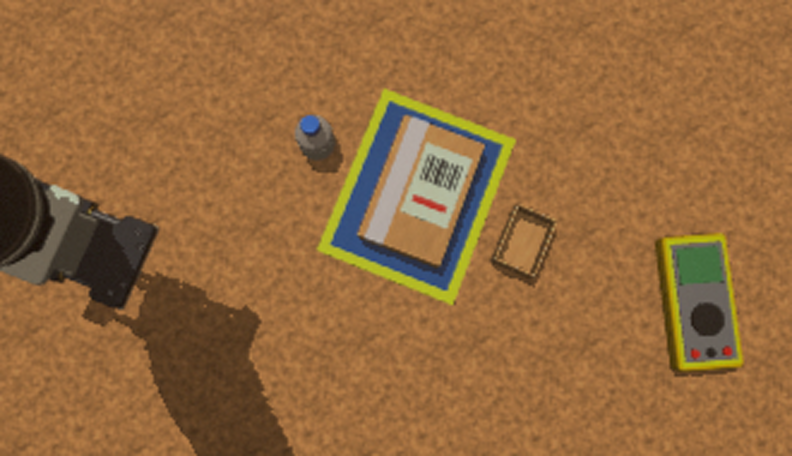

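The carton lies flat with its label up, centred in the frame at x −75..77 and y −54..47 mm. The bottle, box and meter look unmoved. Before pressing, I'll refine the button centre.

```bash
python3 - <<'E'
from h import *
for n,b in(("top",(115,212,150,245)),("side",(200,140,235,170))):
    p=np.load(f"{n}_p.npy").astype(int);d=np.load(f"{n}_d.npy")
    x0,y0,x1,y1=b;m=np.zeros((384,512),bool);q=p[y0:y1,x0:x1]
    m[y0:y1,x0:x1]=(q[:,:,1]>q[:,:,0]*1.25)&(q[:,:,1]>q[:,:,2]*1.25)
    uv=np.argwhere(m)[:,::-1]; D=depthpts(n,uv,d)
    (c,r)=cv2.minEnclosingCircle(uv.astype(np.float32)); print(n,len(uv),c,r,np.percentile(D[:,2],[10,50,90]))
    for z in(.02,.025,.03):
        P=toplane(n,uv,z); print(z,P.mean(0),np.ptp(P,axis=0))
E
```

```text
top 139 (130.5, 227.5) 6.670932292938232 [0.01736072 0.02103194 0.0241229 ]
0.02 [0.50161031 0.33652111] [0.03560835 0.03553132]
0.025 [0.50114128 0.33483786] [0.03542904 0.0353524 ]
0.03 [0.50067226 0.33315461] [0.03524973 0.03517348]
side 48 (217.61111450195312, 155.5) 4.638236999511719 [0.01704517 0.0194491  0.02129661]
0.02 [0.50322483 0.32839746] [0.0293644  0.03267666]
0.025 [0.5027087  0.31986194] [0.02916581 0.03245568]
0.03 [0.50219256 0.31132642] [0.02896723 0.03223469]
```

```bash

python3 -m pendant '[[[-0.005,0.02,0.03],[0,0,0],0],[[0,0.02,0.03],[0,0,0],0],[[0,0.004,0.03],[0,0,0],0],[[0,0,0.03],[0,0,0],0],[[0,0,0.02],[0,0,0],0],[[0,0,0],[0,0,0],0]]'
python3 -c "
from h import *
to(.5014,.336,.021,159.8)"
```

```text
clock: 7.02
position: [0.5009, 0.3322, 0.0487]
ee_rot: [-0.554, -3.09, 0.005]
force: [-0.3, -0.1, 1.4]
width: 0.002
turn deg [-0.19 -0.08 -0.12]
t 7.025 pos [0.5009 0.3322 0.0487] F [-0.3  -0.15  1.37] w 0.0
shift mm (after turn) [ 0.8  3.7 27.7]
```

```bash

python3 -m pendant '[[[0,0.004,0.01],[0,0,0],0],[[0,0,0.008],[0,0,0],0],[[0,0,0.006],[0,0,0],0],[[0,0,0.002],[0,0,0],0],[[0,0,0],[0,0,0],0]]'
python3 -c "
from h import *
to(.5014,.336,.021,159.8)"
```

```text
clock: 7.65
position: [0.5033, 0.3381, 0.0237]
ee_rot: [-0.552, -3.093, 0.0]
force: [0.3, -0.5, -0.1]
width: 0.004
turn deg [-0.   -0.   -0.04]
t 7.65 pos [0.5033 0.3381 0.0237] F [ 0.34 -0.51 -0.11] w 0.0
shift mm (after turn) [ 1.1 -2.7  2.7]
```

```bash

python3 -m pendant '[[[0,-0.002,0.002],[0,0,0],0],[[0,0,0.002],[0,0,0],0],[[0,0,0],[0,0,0],0]]'
python3 -m pendant '[[[0,0,0.002],[0,0,0],0],[[0,0,0],[0,0,0],0]]'
python3 -m pendant '[[[0,0,0.002],[0,0,0],0],[[0,0,0],[0,0,0],0]]'
```

```text
clock: 8.02
position: [0.5029, 0.3364, 0.0199]
ee_rot: [0.552, 3.092, 0.001]
force: [-0.2, 0.0, 3.3]
width: 0.008
clock: 8.28
position: [0.5029, 0.3364, 0.0178]
ee_rot: [0.552, 3.092, 0.0]
force: [0.6, 0.3, 3.9]
width: 0.006
clock: 8.52
position: [0.5029, 0.3364, 0.0163]
ee_rot: [0.552, 3.092, 0.001]
force: [-1.1, -1.4, 9.5]
width: 0.005
```

```bash

python3 -m pendant '[[[0,0,0.001],[0,0,0],0],[[0,0,0.001],[0,0,0],0],[[0,0,0],[0,0,0],0]]'
python3 -c "
from h import *
p,d=arm.get_image('side'); cv2.imwrite('pics/s5.png',cv2.resize(p[90:230,140:330],None,fx=4,fy=4,interpolation=cv2.INTER_CUBIC)[:,:,::-1])"
```

```text
clock: 8.9
position: [0.503, 0.3364, 0.0159]
ee_rot: [0.552, 3.092, 0.002]
force: [-6.1, -3.9, 27.9]
width: 0.003
```

View pics/s5.png

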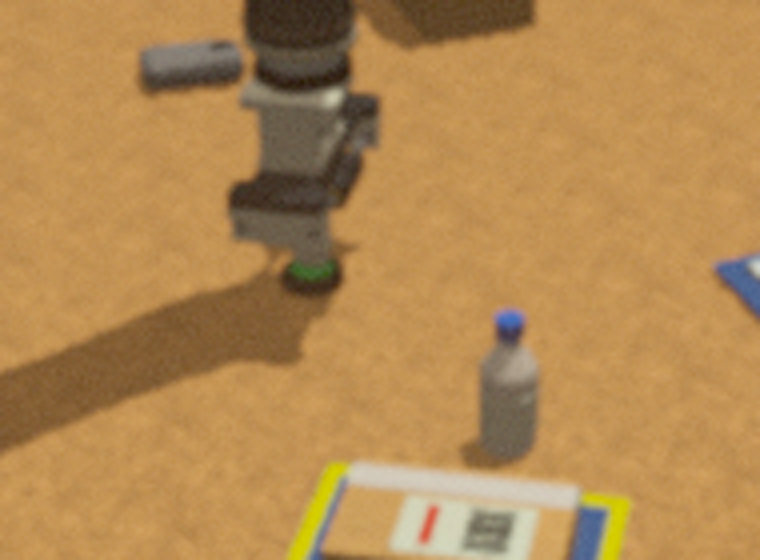

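The fingers are on the green button at crop (312,270). Force rose from about 3–4 N on the spring to 28 N at a hard stop at z 0.016, which means it is fully down. Now I release it and back away.

```bash

python3 -m pendant '[[[0,0,-0.01],[0,0,0],0],[[0,0,-0.02],[0,0,0],0],[[0,0,-0.04],[0,0,0],0],[[0.02,0,-0.05],[0,0,0],0],[[0.05,0,-0.04],[0,0,0],0],[[0.05,0,0],[0,0,0],0],[[0.05,0,0],[0,0,0],0],[[0,0,0],[0,0,0],0],[[0,0,0],[0,0,0],0]]'
python3 chk.py t3
python3 - <<'E'
from h import *
p,d=arm.get_image("top");v,u=np.mgrid[0:384,0:512]; D=depthpts("top",np.c_[u.ravel(),v.ravel()],d).reshape(384,512,3)
for nm,lo,hi,box in(("bottle",.03,.115,(205,170,235,205)),("box",.02,.06,(290,210,325,252)),("meter",.02,.05,(360,220,405,290)),("scan",.01,.06,(115,212,150,245))):
    x0,y0,x1,y1=box; z=D[y0:y1,x0:x1]; k=(z[:,:,2]>lo)&(z[:,:,2]<hi); print(nm,z[k].mean(0))
p=p.astype(int);m=np.zeros((384,512),bool);q=p[212:245,115:150]
m[212:245,115:150]=(q[:,:,1]>q[:,:,0]*1.25)&(q[:,:,1]>q[:,:,2]*1.25)
print("green z",m.sum(),np.percentile(D[m][:,2],[10,50,90]), arm.observe()['force'])
E
```

```text
clock: 10.07
position: [0.3445, 0.3944, 0.1726]
ee_rot: [0.551, 3.092, -0.001]
force: [0.8, 0.9, -0.0]
width: 0.008
carton in frame mm ((1.3354873657226562, -3.2620697021484375), (150.94967651367188, 99.71054077148438), 0.49571847915649414) [[-74.56786   45.938343]
 [-73.70519  -53.768467]
 [ 77.23884  -52.462482]
 [ 76.37617   47.244328]] z 0.039580390865781065 0.005856740758988267
bottle [0.61161902 0.09042349 0.07515974]
box [ 0.50611432 -0.14957055  0.03504434]
meter [ 0.44108365 -0.34411479  0.03600189]
scan [0.50129753 0.33431973 0.01692261]
green z 142 [0.01608757 0.02045628 0.02316829] [-0.17507632  0.34965129 -0.37739858]
```

View pics/t3.png

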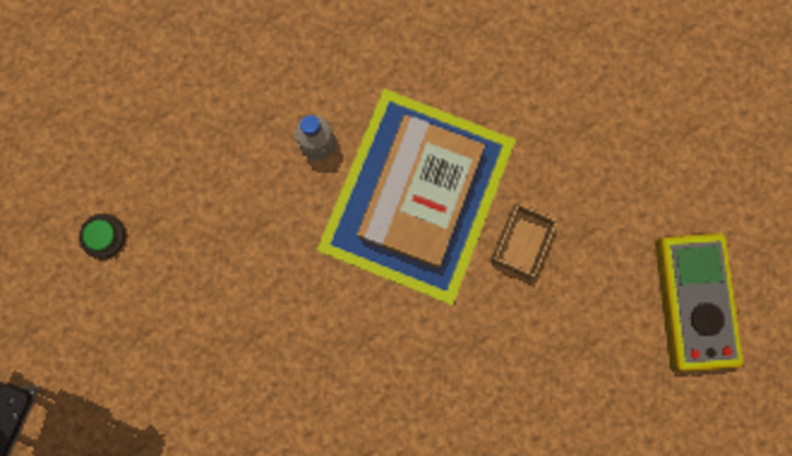

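Everything is in place: the carton is centred in the frame at crop (420,190), the button at (98,235) is up again, and the other three objects have not moved.

```bash
python3 -c "
from cell import arm
print(arm.sign_off())"
```

```text
the job is handed in; nothing more can be done
None
```

I tipped the carton over with the shut fingers, pushing near its top. It fell label up into the frame, then I pressed the scan button to its stop, released it, backed away and handed the job in at about 10 s.

- **Carton:** the last top view shows it flat, with its top at z 0.0396 m. In frame axes it spans x −75..77 mm and y −54..47 mm, inside the ±105 and ±85 mm limits. It had not moved since the look before the press.
- **Scan button:** force rose to 28 N at a hard stop, after roughly 6 mm of travel from first contact at about z 0.022. After release, the button's measured height was within about 0.6 mm of its height at the start. Depth noise on the button is a few mm, so the 28 N stop is the stronger evidence that it went fully down.
- **Bottle, box and meter:** their positions are unchanged to within 0.2 mm.
- **Disagreement:** the side camera put the button centre about 8 mm off in y from the top camera. I used the top camera's value, and the press confirmed it.

No check failed.

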